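Load the capacitor test holders

TASK

Four can capacitors have been taken out of the amplifier for testing: stand each one upright, terminals up, in the white holder made for its size, resting on the holder's floor. Set them down rather than dropping them in, and leave the transformer and the solder spool where they stand.

Things in the scene. Friction and masses are not known exactly. Their poses are not given: they have to be found in the camera images.
- cap_a: The smallest capacitor: a loose upright round aluminium can, 28 mm in diameter and 62 mm tall, with a thin black disc and two small brass screw terminals on top (terminals included in the height). Rigid, stands on its flat end. Origin: centre of its underside; z up along the can.
- cap_b: The second smallest capacitor: a loose upright round aluminium can, 40 mm in diameter and 75 mm tall, with a thin black disc and two small brass screw terminals on top (terminals included in the height). Rigid, stands on its flat end. Origin: centre of its underside; z up along the can.
- cap_c: The second largest capacitor: a loose upright round aluminium can, 52 mm in diameter and 85 mm tall, with a thin black disc and two small brass screw terminals on top (terminals included in the height). Rigid, stands on its flat end. Origin: centre of its underside; z up along the can.
- cap_d: The largest capacitor: a loose upright round aluminium can, 64 mm in diameter and 95 mm tall, with a thin black disc and two small brass screw terminals on top (terminals included in the height). Rigid, stands on its flat end. Origin: centre of its underside; z up along the can.
- holder_a: The smallest holder: a round white plastic cup fixed to the bench, for the 28 mm can. Floor 5 mm above the bench; straight bore 39 mm wide up to 10 mm, then flaring to 47 mm at the rim, 18 mm above the bench; 53 mm across outside, plus two low screw ears (7 mm high with their screws) reaching 6 mm further out. Origin: centre of its underside, on the bench; z up.
- holder_b: The second smallest holder: a round white plastic cup fixed to the bench, for the 40 mm can. Floor 5 mm above the bench; straight bore 51 mm wide up to 10 mm, then flaring to 59 mm at the rim, 18 mm above the bench; 65 mm across outside, plus two low screw ears (7 mm high with their screws) reaching 6 mm further out. Origin: centre of its underside, on the bench; z up.
- holder_c: The second largest holder: a round white plastic cup fixed to the bench, for the 52 mm can. Floor 5 mm above the bench; straight bore 63 mm wide up to 10 mm, then flaring to 71 mm at the rim, 18 mm above the bench; 77 mm across outside, plus two low screw ears (7 mm high with their screws) reaching 6 mm further out. Origin: centre of its underside, on the bench; z up.
- holder_d: The largest holder: a round white plastic cup fixed to the bench, for the 64 mm can. Floor 5 mm above the bench; straight bore 75 mm wide up to 10 mm, then flaring to 83 mm at the rim, 18 mm above the bench; 89 mm across outside, plus two low screw ears (7 mm high with their screws) reaching 6 mm further out. Origin: centre of its underside, on the bench; z up.
- toroid: Bystander: a copper-coloured toroidal transformer, a flat loose disc 88 mm across and 41 mm high with a black pad and a bolt head on top. Not a capacitor. Origin: centre of its underside.
- spool: Bystander: a loose spool of solder standing on end, grey flanges 58 mm across, 50 mm high, steel-grey winding. Not a capacitor. Origin: centre of its underside.
There are look-alikes about, which are no part of the job. Leave any purple or red look-alike of the cap_b alone.

How it is judged (in metres and radians):
At the end, for the whole second after the job is handed in: Every capacitor stands in its own holder: axis within 9 mm of the holder's centre, underside less than 9 mm above the bench (on the 5 mm floor), leaning less than 0.1 rad, terminals up, at rest and released (horizontal distance between cap_a and holder_a below 0.009 m and z of cap_a in the frame of holder_a below 0.009 m and angle between each of cap_a, cap_b, cap_c, cap_d's own z axis and vertical below 0.1 rad and linear speed of each of cap_a, cap_b, cap_c, cap_d below 0.02 m/s and contact force between each of cap_a, cap_b, cap_c, cap_d and the fingers below 0.1 N and horizontal distance between cap_b and holder_b below 0.009 m and z of cap_b in the frame of holder_b below 0.009 m and horizontal distance between cap_c and holder_c below 0.009 m and z of cap_c in the frame of holder_c below 0.009 m and horizontal distance between cap_d and holder_d below 0.009 m and z of cap_d in the frame of holder_d below 0.009 m); the robot touches nothing.
It fails at once if a capacitor is let go in the air more than 25 mm above the floor of its holder ((horizontal distance between cap_a and holder_a below 0.025 m and z of cap_a in the frame of holder_a above 0.03 m and contact force between cap_a and the fingers below 0.02 N) or (horizontal distance between cap_b and holder_b below 0.025 m and z of cap_b in the frame of holder_b above 0.03 m and contact force between cap_b and the fingers below 0.02 N) or (horizontal distance between cap_c and holder_c below 0.025 m and z of cap_c in the frame of holder_c above 0.03 m and contact force between cap_c and the fingers below 0.02 N) or (horizontal distance between cap_d and holder_d below 0.025 m and z of cap_d in the frame of holder_d above 0.03 m and contact force between cap_d and the fingers below 0.02 N)).
It fails at once if the transformer is shifted by more than 20 mm (distance of toroid from where it was at the start of the episode above 0.02 m).
It fails at once if the solder spool is shifted by more than 20 mm (distance of spool from where it was at the start of the episode above 0.02 m).
It also fails if it takes over 96 s, if anything falls off the work surface, if the arm or the gripper's body presses on something with over 40 N, if the wrist force passes 120 N, or if a joint passes its speed limit or range.

ROBOT

A 7-joint arm with a two-finger parallel gripper is mounted at the origin on the work surface. World frame = base frame: x ahead of the robot, y to its left, z up, the work surface at z = 0. Lengths are in mm, angles in rad, forces in N, time in s.
With the tool pointing down it reaches from about 400 to 850 mm from the base axis. Payload 4.5 kg.
Tool frame: the origin (TCP) lies midway between the tips of the shut fingers; the grasp point (between the pads) lies 19 mm behind it (robot.pinch_z is the distance from the TCP to the grasp point, in mm); y points along the fingers, z is the direction in which the jaws open and shut, and the axes are right-handed (so a half turn about y gives the same grasp; the last joint's range is limited). The gripper opens to 85 mm and grips with 20 to 120 N. Pads are 22 mm wide; open, the fingers measure 114 mm over their backs; the gripper's body (76 mm by 85 mm) begins 54 mm behind the grasp point. The pads swing forward as they close: fully open they stand 13 mm farther back than shut.
Start: joints at [-1.145, 0.689, -0.195, 1.565, 0.157, 0.902, -0.215], TCP at [238.641, 577.672, 231.317] pointing down, gripper open.
Joint ranges: [-3.01, 3.01], [-0.46, 2.08], [-1.47, 1.51], [0.13, 2.56], [-1, 4.14], [0.04, 2.09], [-2.66, 2.66]. Speed limits (rad/s): [2.57, 2.57, 3.14, 3.14, 3.14, 3.14, 3.14].

INTERFACE

Orientations are given as [roll, pitch, yaw] about the fixed x, y, z axes, in that order (R = Rz(yaw) Ry(pitch) Rx(roll)).
In Python, from station import readout, viewer, job, robot gives the robot as it stands. The module is installed in compiled form; this text tells all that it offers.
- The arm moves only by the shell command python3 -m inch 'ROWS'. ROWS is JSON, a list of rows, each a list of 5 numbers: the opening, from 0 (shut) to 1 (fully open), then the shift along the tool's x, y, z in m, then the turn about the tool's y in degrees. A call has 1 to 20 rows; each row shifts and turns the pose as measured when the row begins, along the tool's axes as they then stand; what a row does not reach is not made up. A row lasts 1/10 s, in which the tool goes at most 50 mm and 8.59 degrees, less where a joint would pass 70% of its speed; a pose out of reach is approached as far as the arm can. A call with a gripper value outside its range is refused whole. The fingers move at their own pace and stop on an object; the grip force is fixed at half the most. Time passes only in rows, so rows that do not move let the fingers close. It gives the time, the measured TCP pose, the force and the opening at its end, in the units of the state.
- readout.observe(): the state, without advancing time (a new reading comes with each control period).
- viewer.capture(name): name is "scene" or "top" or "wrist"; returns a dict with "image" (384x512x3 uint8, red, green, blue), "intrinsics" (3x3 intrinsics, pixels), "camera_from_world" (4x4, takes a point from world to camera coordinates). Camera axes: x right, y up, looking along -z (the intrinsics and any distortion apply to the point x, -y, -z); pixel columns grow to the right and rows downward; lengths in mm; the calibration is good to about 2 mm. A picture is of the moment at which its call begins. There is no depth.
- job.hand_in(): hands the job in, once; it reports no verdict.
The state is a dict: "t": time; "joint_pos": joint angles; "dq": joint speeds; "joint_efforts": joint torques, N m; "ee_pos": TCP position; "orientation": TCP orientation; "wrist_force": force on the tool from outside, world axes, zero at the start; "ft_torque": the same for the moment, N m; "opening": finger opening in mm.
Only numpy, scipy, OpenCV 4.12 (cv2) and the standard library are available. Lean on these libraries where they do the work, as an engineer would, in place of code of your own. Each camera call takes 0.05 s, during which the arm holds its last target. There are 200 camera calls.

## Working session

There is one attempt and no reset: what is moved stays moved. The work goes in short steps, Python scripts to look and compute and a shell command to move; the robot and the scene stay as the last step left them, time stands still between calls to the robot, and variables do not carry over. Pictures are saved under pics/ and viewed, about 12 in all and at most 16, crops included, and the job is handed in when it is done.

```bash
mkdir -p pics; ls
cat > h.py <<'E'
import numpy as np,cv2
from station import readout,viewer,job,robot
def cap(n,f):
    d=viewer.capture(n); cv2.imwrite(f'pics/{f}.png',d['image'][:,:,::-1]); np.savez(f'pics/{f}.npz',**d); return d
def ray(d,u,v):
    K=np.array(d['intrinsics']);T=np.array(d['camera_from_world'])
    p=np.linalg.inv(K)@[u,v,1]; c=np.array([p[0],-p[1],-p[2]])
    R=T[:3,:3]; return -R.T@T[:3,3], R.T@c
def onz(d,u,v,z):
    o,r=ray(d,u,v); return o+r*(z-o[2])/r[2]
def proj(d,P):
    K=np.array(d['intrinsics']);T=np.array(d['camera_from_world'])
    c=T[:3,:3]@np.array(P,float)+T[:3,3]; q=K@[c[0],-c[1],-c[2]]; return q[:2]/q[2]
E
python3 - <<'E'
from h import *
s=readout.observe(); print(s)
a=cap('scene','s0');b=cap('top','t0');
for d in(a,b): print([k for k in d],d['intrinsics'],ray(d,256,192))
cv2.imwrite('pics/v0.png',cv2.resize(b['image'][:,:,::-1],(800,600)))
cv2.imwrite('pics/v1.png',cv2.resize(a['image'][:,:,::-1],(800,600)))
E
```

```text
pics
{'t': 0.0, 'joint_pos': array([-1.14517347,  0.69002828, -0.1945399 ,  1.56640274,  0.15730354,
        0.90247352, -0.21510993]), 'dq': array([ 0.00019459,  0.00094035,  0.00159277,  0.00046789, -0.00194831,
        0.00145713, -0.00165909]), 'joint_efforts': array([ 3.58535175e-07, -5.39616466e+01, -1.26668707e+00, -1.58550829e+01,
        9.08438960e-03,  9.27988440e-03,  4.55440315e-06]), 'ee_pos': array([238.44691415, 576.99366065, 230.44141568]), 'orientation': array([-1.57271015e+00, -1.20027980e-04, -3.91718853e-01]), 'wrist_force': array([-0.44876595, -0.8240489 , -0.58570949]), 'ft_torque': array([ 0.01057145, -0.04428261,  0.03975909]), 'opening': 85.36802114570426}
['image', 'intrinsics', 'camera_from_world'] [[367.12393013   0.         250.86786691]
 [  0.         367.12393013 197.36665362]
 [  0.           0.           1.        ]] (array([1139.91433267, -137.67458915,  546.99365214]), array([-0.76489619,  0.18989501, -0.61585941]))
['image', 'intrinsics', 'camera_from_world'] [[357.38882253   0.         257.70255271]
 [  0.         357.38882253 191.59026072]
 [  0.           0.           1.        ]] (array([412.10513233,  -7.40402565, 817.29741786]), array([ 0.145734  , -0.00631005, -0.98931582]))
```

View pics/v0.png

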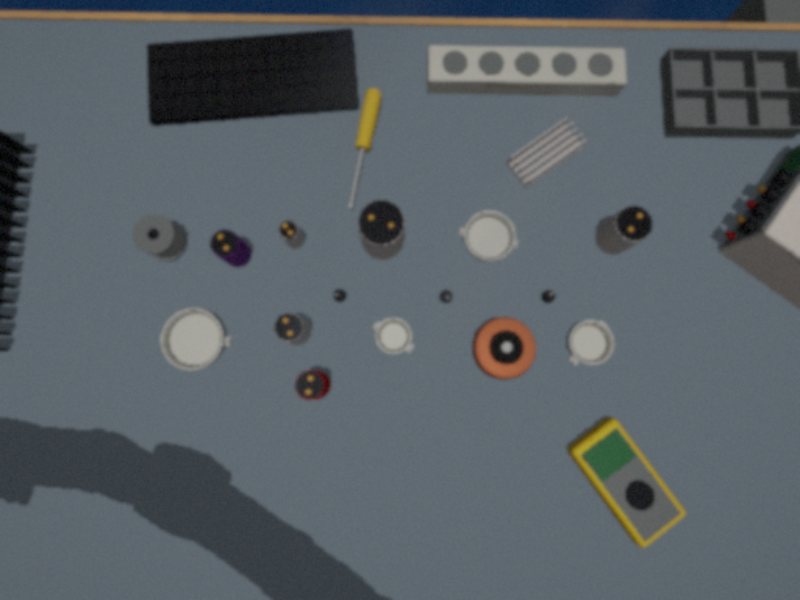

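View pics/v1.png

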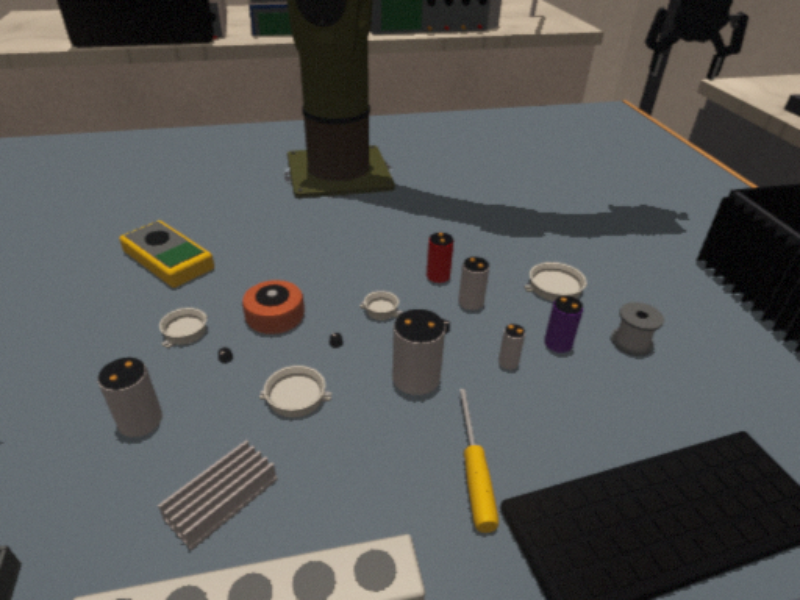

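The top view (800x600 pixels) shows upright cans at cap_a (289,231), cap_b (288,327), cap_c (633,223) and cap_d (381,225). The purple look-alike is at (230,245) and the red one at (313,384). Other round things are the spool (155,235), the toroid (505,348) and the knobs (340,295), (446,296) and (548,296). The holders are a (394,336), b (590,342), c (489,236) and d (194,339). I pick the bare-aluminium cans by size and check that in a crop next.

```bash
cat > m.py <<'E'
from h import *
def blobs(mask,mn,mx):
    n,l,s,c=cv2.connectedComponentsWithStats(mask.astype(np.uint8))
    return [(c[i],s[i]) for i in range(1,n) if mn<=s[i,4]<=mx]
def load(f): return dict(np.load(f'pics/{f}.npz'))
E
python3 - <<'E'
from m import *
t=load('t0');s=load('s0')
for nm,d in(('top',t),('scene',s)):
    im=d['image']; hsv=cv2.cvtColor(im,cv2.COLOR_RGB2HSV)
    H,S,V=[hsv[...,i].astype(int) for i in range(3)]
    print(nm,'orange');
    for c,st in blobs((H<25)&(H>8)&(S>110)&(V>70),2,200): print(c.round(1),st[4])
    print('white')
    for c,st in blobs((S<50)&(V>140),60,3000):
        print(c.round(1),st, onz(d,*c,10).round(1))
    k=12
def crop(d,u,v,r=28): 
    return cv2.resize(d['image'][int(v-r):int(v+r),int(u-r):int(u+r),::-1],(300,300),interpolation=cv2.INTER_CUBIC)
f=.64
row1=np.hstack([crop(t,289*f,231*f),crop(t,288*f,327*f)]);row2=np.hstack([crop(t,633*f,223*f),crop(t,381*f,225*f)])
cv2.imwrite('pics/v2.png',np.vstack([row1,row2]))
E
```

```text
top orange
[231.5  13. ] 2
[266.1  12.9] 8
[394.5  14.5] 4
[398.5  15. ] 2
[401.   15.5] 2
[403.5  16. ] 2
[487.2 120. ] 10
[237.2 138.6] 19
[409.1 137.6] 17
[473.6 139.9] 11
[183.9 146.4] 32
[249.8 143.8] 19
[403.3 146.1] 18
[140.5 151. ] 16
[144.2 158.2] 19
[182.2 204.6] 14
[185.2 212.8] 11
[198.2 241.6] 19
[197.1 250.4] 17
[398.5 274.5] 2
[402.2 279.9] 8
[408.  287.7] 9
[411.  293.8] 4
[414.  295.5] 2
white
[336.2  41. ] [ 275   29  126   24 1667] [ 906.1 -204.9   10. ]
[504.2 143.1] [491 118  21  46 520] [ 653.9 -595.    10. ]
[312.  151.7] [299 139  27  26 542] [ 627.3 -141.9   10. ]
[125.  216.6] [108 201  34  32 861] [471.8 281.7  10. ]
[251.4 214.8] [243 207  18  17 235] [478.7  -2.7  10. ]
[375.7 219.1] [366 208  22  24 405] [ 471.8 -284.6   10. ]
scene orange
[282.  149.5] 6
[283.  153.5] 6
[302.  165.7] 7
[307.  169.3] 7
[163.3 184. ] 3
[166.5 182. ] 2
[169.5 182. ] 2
[191.  187.5] 2
[187.8 188.6] 5
[158.5 190.5] 2
[360.4 191.1] 11
[367.4 195.1] 11
[166.  196.5] 2
[176.5 196.5] 2
[189.5 196.5] 2
[179.  199.5] 2
[161.5 201. ] 2
[260.6 205.4] 13
[175.8 208.5] 4
[275.5 207.3] 14
[326.5 208.8] 10
[332.2 211.2] 13
[ 81.9 232.6] 17
[ 72.1 241.4] 17
white
[356.6 178.9] [339 168  37  21 453] [468.3 287.7  10. ]
[243.7 193.6] [232 186  24  14 156] [473.6  -2.   10. ]
[117.1 207.5] [102 197  30  19 292] [ 469.4 -289.1   10. ]
[188.6 249.4] [167 234  45  29 714] [ 627.5 -143.6   10. ]
[298.7 265.5] [294 249   9  35  62] [709.3  57.7  10. ]
[129.2 302.7] [101 282  57  42  84] [ 731.5 -252.5   10. ]
[132.1 307.4] [106 286  56  42  80] [ 742.1 -247.5   10. ]
[136.4 311.1] [110 289  56  43  79] [ 751.  -240.2   10. ]
[141.6 314.2] [114 293  57  44  89] [ 758.8 -231.6   10. ]
[145.5 318.5] [118 296  56  45  98] [ 768.3 -225.2   10. ]
```

View pics/v2.png

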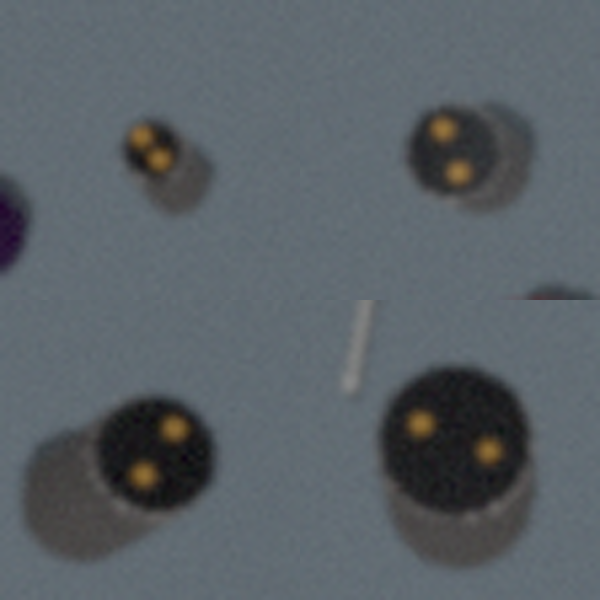

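The crop shows all four are bare aluminium cans in increasing sizes: a (150,148), b (450,150), c (155,455) and d (455,440). Next I locate their axes and the bystanders.

Run:
```python
from m import *
t=load('t0');s=load('s0')
C=dict(a=(62,(183.9,146.4),(329.35,210)),b=(75,(183.7,208.7),(304.5,167.5)),c=(85,(406.2,141.85),(77,237)),d=(95,(243.5,141.2),(268,206.35)))
for k,(h,u,v) in C.items(): print(k,onz(t,*u,h-1).round(1),onz(s,*v,h-1).round(1))
f=.64
for n,u,h in(('spool',(155,235),50),('purple',(223,242),75),('red',(310,384),75),('toroid',(505,348),41),('k1',(340,295),10),('k2',(446,296),10),('k3',(548,296),10)): print(n,onz(t,u[0]*f,u[1]*f,h).round(0))
s=readout.observe();print(s['t'],robot.pinch_z)
```

```text
a [622.  145.6  61. ] [622.3 145.8  61. ]
b [484.8 138.1  74. ] [484.3 137.7  74. ]
c [ 631.6 -330.9   84. ] [ 630.9 -331.4   84. ]
d [625.6  15.2  94. ] [625.   14.7  94. ]
spool [614. 333.  50.]
purple [598. 229.  75.]
red [409. 105.  75.]
toroid [ 461. -159.   41.]
k1 [537.  75.  10.]
k2 [538. -80.  10.]
k3 [ 539. -230.   10.]
0.1 18.700000000000003
```

```bash
python3 -m inch '[[1,0,0,0,-8],[1,0,0,0,-8],[1,0,0,0,-6.5],[1,0,0,0,0]]'
python3 - <<'E'
from m import *
t=load('t0')
# holder rims in top view: per-holder white mask, opened to drop ears, ellipse fit
im=t['image'];hsv=cv2.cvtColor(im,cv2.COLOR_RGB2HSV)
M=((hsv[...,1]<55)&(hsv[...,2]>125)).astype(np.uint8)
for k,c,D in(('a',(251.4,214.8),53),('b',(375.7,219.1),65),('c',(312,151.7),77),('d',(125,216.6),89)):
    r=40;x0,y0=int(c[0])-r,int(c[1])-r
    m=cv2.resize(im[y0:y0+2*r,x0:x0+2*r].min(2),None,fx=8,fy=8,interpolation=cv2.INTER_CUBIC)
    m=(m>125).astype(np.uint8)
    m=cv2.morphologyEx(m,cv2.MORPH_CLOSE,np.ones((17,17)))
    m=cv2.morphologyEx(m,cv2.MORPH_OPEN,cv2.getStructuringElement(2,(91,91)))
    cs=max(cv2.findContours(m,0,1)[0],key=cv2.contourArea)
    e=cv2.fitEllipse(cs); u=(e[0][0]+.5)/8-.5+x0; v=(e[0][1]+.5)/8-.5+y0
    p=onz(t,u,v,16); s=357.39/800
    print(k,p.round(1),'diam mm~',np.round(np.array(e[1])/8/s,1),D)
E
```

```text
t: 0.5
ee_pos: [238.0, 575.5, 228.5]
orientation: [-1.577, 0.002, 0.016]
wrist_force: [0.6, 0.4, -0.5]
opening: 85.6
a [479.1  -2.8  16. ] diam mm~ [51.2 55. ] 53
b [ 471.1 -282.9   16. ] diam mm~ [50.2 60.5] 65
c [ 625.7 -140.1   16. ] diam mm~ [58.2 71.6] 77
d [471.6 279.   16. ] diam mm~ [75.1 79.6] 89
```

```bash
python3 -m inch '[[1,0.027,0,-0.04,0],[1,0.027,0,-0.04,0],[1,0.027,0,-0.04,0],[1,0.027,0,-0.04,0],[1,0.027,0,-0.04,0],[1,0.027,0,-0.04,0],[1,0.027,0,-0.04,0],[1,0.027,0,-0.04,0],[1,0.027,0,-0.04,0],[1,0.027,0,-0.04,0],[1,0.027,0,-0.04,-0.9],[1,0.027,0,-0.04,0],[1,0.027,0,-0.04,0],[1,0.027,0,-0.04,0],[1,0,0,0,0]]'
```

```text
t: 2.0
ee_pos: [627.4, -3.9, 223.2]
orientation: [-1.577, 0.007, -0.012]
wrist_force: [-1.2, 0.0, -0.2]
opening: 85.4
```

```bash
python3 -m inch '[[1,-0.002,0,0.019,-0.7],[1,0,0,0,0]]'
python3 - <<'E'
from m import *
w=cap('wrist','w0');print(readout.observe()['ee_pos'],ray(w,256,192))
for k,p in dict(d=(625.3,15,95),ha=(479,-2.8,18),hc=(626,-141,18)).items(): print(k,proj(w,p).round(1))
E
```

```text
t: 2.2
ee_pos: [625.1, 16.1, 222.2]
orientation: [-1.576, 0.008, -0.006]
wrist_force: [0.4, 0.4, 0.1]
opening: 85.2
[625.0795239   14.21290902 222.10378911] (array([544.89739617,  17.0026885 , 365.61583419]), array([ 2.87797525e-01, -7.82229490e-04, -9.57970986e-01]))
d [254.3 191.2]
ha [238.7  52.9]
hc [138.9 176. ]
```

View pics/w0.png

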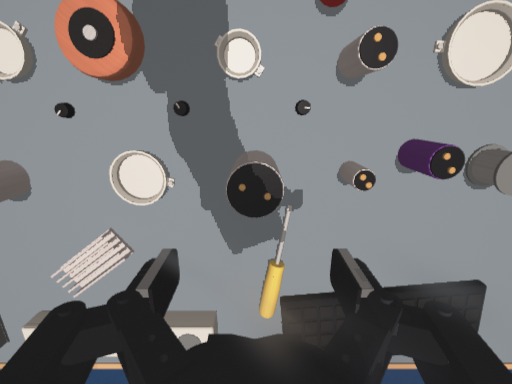

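The wrist view shows cap_d's terminals centred at (254,192), holder_a at (239,54) and holder_c at (139,178). All three match my predicted pixels to within 2 px. Descending on cap_d.

```bash
python3 -m inch '[[1,0,0.04,0,0],[1,0,0.04,0,0],[1,0,0.04,0,0],[1,0,0.04,0,0],[1,0,0.015,0,0],[1,0,0,0,0]]'
```

```text
t: 2.85
ee_pos: [624.3, 24.8, 45.9]
orientation: [-1.575, 0.002, 0.006]
wrist_force: [-0.5, -1.0, 0.4]
opening: 85.3
```

```bash
python3 -m inch '[[1,0,0,-0.009,0],[1,0,0,0,0]]'; python3 -m inch '[[1,0,0,0,0]]'
```

```text
t: 3.05
ee_pos: [625.7, 16.5, 48.7]
orientation: [-1.575, -0.001, 0.007]
wrist_force: [0.2, -0.8, -0.4]
opening: 85.5
t: 3.15
ee_pos: [627.0, 16.7, 50.6]
orientation: [-1.574, -0.004, 0.007]
wrist_force: [0.2, 0.1, -0.2]
opening: 85.2
```

```bash
python3 -m inch '[[0,0,0.002,-0.001,0],[0,0,0,0,0],[0,0,0,0,0],[0,0,0,0,0],[0,0,0,0,0],[0,0,0,0,0],[0,0,0,0,0],[0,0,0,0,0]]'
```

```text
t: 3.95
ee_pos: [628.2, 15.0, 51.0]
orientation: [-1.574, -0.008, 0.005]
wrist_force: [-0.6, 0.7, -1.3]
opening: 62.5
```

```bash
python3 -m inch '[[0,0,-0.02,0,0],[0,0,-0.04,0,0],[0,0,-0.04,0,0],[0,0,-0.03,0,0],[0,-0.02,0,0.035,0],[0,-0.02,0,0.035,0],[0,-0.02,0,0.035,0],[0,-0.02,0,0.035,0],[0,-0.02,0,0.035,0],[0,-0.02,0,0.035,0],[0,-0.02,0,0.035,0],[0,0,0,0,0],[0,0,0,0,0]]'
```

```text
t: 5.25
ee_pos: [477.7, 265.9, 178.1]
orientation: [-1.576, 0.003, 0.002]
wrist_force: [-0.4, -1.2, -5.0]
opening: 62.7
```

```bash
cat > w.py <<'E'
import sys
from m import *
f=sys.argv[1]; w=cap('wrist',f); s=readout.observe(); print(s['ee_pos'].round(1),s['orientation'].round(3))
hsv=cv2.cvtColor(w['image'],cv2.COLOR_RGB2HSV);H,S,V=[hsv[...,i].astype(int) for i in range(3)]
for c,st in blobs((H<25)&(H>8)&(S>110)&(V>70),5,600): print('orange',c.round(1),st[4])
h=dict(a=(479,-2.8,16),b=(471,-284,16),c=(626,-141,16),d=(471.5,280,16))
for k in h: print(k,proj(w,h[k]).round(1))
E
python3 w.py w1
```

```text
[477.2 267.1 178.2] [-1.574  0.003  0.003]
orange [ 78.3 113.6] 70
orange [ 79.5 134.1] 69
orange [121.4 195.8] 52
orange [130.6 211.6] 50
orange [224.1 284.4] 204
orange [283.5 303.1] 221
orange [117.1 375.1] 153
a [ 30.8 182.4]
b [-205.8  175.2]
c [-41.1 285.6]
d [267.4 177. ]
```

View pics/w1.png

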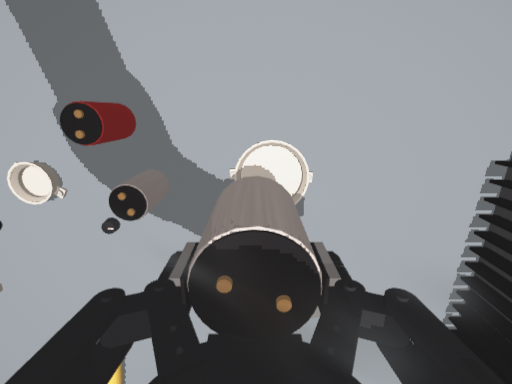

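Run:
```python
from m import *
w=load('w1');im=w['image']
print('ears',onz(w,234,174,6),onz(w,312,177,6),onz(w,273,175.5,6).round(1),onz(w,272.5,175,18).round(1))
print('cap',onz(w,253.8,293.75,221).round(1))
v=im[176,225:320].min(1);print(v)
print(im[130:160,272].min(1))
```

```text
ears [470.35836015 239.79004086   6.        ] [473.82388606 334.89946658   6.        ] [472.1 287.3   6. ] [468.6 285.9  18. ]
cap [475.4 265.6 221. ]
[165 166 165 166 171 182 205 142 143 148 151 135 123 124 122 115 155 156
 155 149 145 145 145 144 140 139 136 135 135 132 132 128 129 132 132 137
 141 146 151 151 156 156 156 155 156 156 155 156 156 178 238 237 238 237
 237 237 237 237 237 237 237 237 237 237 237 237 237 237 237 237 237 237
 237 237 237 235 214 128 179 177 179 187 222 235 225 221 217 211 166 165
 166 165 165 166 165]
[165 165 165 166 165 165 166 166 165 182 233 236 199 164 166 162 223 239
 239 239 239 239 239 239 239 239 239 239 239 239]
```

Run:
```python
from m import *
w=load('w1')
print(onz(w,229.7,174.5,6),onz(w,312.7,176.5,6),onz(w,272,139.2,18)+[44.5,0,0])
```

```text
[470.9968236  234.53443051   6.        ] [473.19570719 335.70798092   6.        ] [471.95647107 284.38472769  18.        ]
```

```bash
python3 -m inch '[[0,-0.003,0,0.019,0],[0,0,0.03,0,0],[0,0,0.03,0,0],[0,0,0.02,0,0],[0,0,0,0,0]]'
```

```text
t: 5.8
ee_pos: [478.2, 281.9, 95.9]
orientation: [-1.575, -0.0, -0.006]
wrist_force: [-0.6, -0.7, -4.5]
opening: 62.4
```

```bash
python3 -m inch '[[0,-0.004,0.005,0.005,0],[0,0,0.01,0,0],[0,0,0,0,0]]'
```

```text
t: 6.1
ee_pos: [476.1, 286.3, 81.5]
orientation: [-1.573, -0.003, -0.01]
wrist_force: [-0.6, -0.0, -5.5]
opening: 62.9
```

```bash
python3 -m inch '[[0,-0.003,0.01,0,0],[0,0,0.008,0,0],[0,0,0.004,0,0],[0,0,0.002,0,0],[0,0,0,0,0]]'
```

```text
t: 6.6
ee_pos: [473.9, 287.1, 56.7]
orientation: [-1.572, -0.005, -0.01]
wrist_force: [-0.1, 1.1, -3.6]
opening: 62.6
```

```bash
python3 -m inch '[[0,0,0.002,0,0],[0,0,0,0,0]]'
```

```text
t: 6.8
ee_pos: [474.2, 287.6, 56.5]
orientation: [-1.571, -0.006, -0.01]
wrist_force: [0.3, -0.3, -4.9]
opening: 62.8
```

```bash
python3 -m inch '[[0,0,0.003,0,0],[0,0,0.002,0,0],[0,0,0,0,0]]'
```

```text
t: 7.1
ee_pos: [474.8, 288.1, 56.7]
orientation: [-1.571, -0.01, -0.01]
wrist_force: [0.3, 0.4, -4.4]
opening: 62.9
```

```bash
python3 -m inch '[[0,0,0.005,-0.001,0]]'
```

```text
t: 7.2
ee_pos: [475.6, 288.8, 55.3]
orientation: [-1.568, -0.014, -0.009]
wrist_force: [-13.6, -6.7, 76.8]
opening: 63.3
```

```bash
python3 -m inch '[[0,0,-0.002,0,0],[1,0,0,0,0],[1,0,0,0,0],[1,0,0,0,0],[1,0,0,0,0],[1,0,0,0,0]]'
```

```text
t: 7.8
ee_pos: [477.5, 290.2, 57.9]
orientation: [-1.565, -0.017, -0.009]
wrist_force: [0.7, 0.3, 0.1]
opening: 85.4
```

```bash
python3 -m inch '[[1,0,-0.03,-0.002,0],[1,0,-0.04,0,0],[1,0,-0.04,0,0],[1,0,-0.03,0,0],[1,0.002,0,-0.04,0],[1,0.002,0,-0.04,0],[1,0.002,0,-0.04,-0.5],[1,0,0,-0.022,0],[1,0,0,0,0]]'; python3 w.py w2
```

```text
t: 8.7
ee_pos: [480.2, 142.1, 200.6]
orientation: [-1.565, -0.016, 0.003]
wrist_force: [-0.4, 0.5, 0.9]
opening: 85.4
[480.3 144.  200.8] [-1.564 -0.017  0.005]
orange [218.2 108.4] 52
orange [216.5 127.5] 52
orange [ 19.7 148.4] 27
orange [393.8 184.6] 57
orange [246.8 185.4] 40
orange [419.1 195.3] 58
orange [253.  200.4] 43
orange [323.1 277.4] 36
orange [329.4 288.2] 35
orange [253.5 288.7] 14
orange [259.7 295. ] 13
orange [190.8 344.1] 41
orange [199.2 341.7] 15
a [139.  173.7]
b [-88.3 167.1]
c [ 57.4 272.7]
d [363.4 168.2]
```

View pics/w2.png

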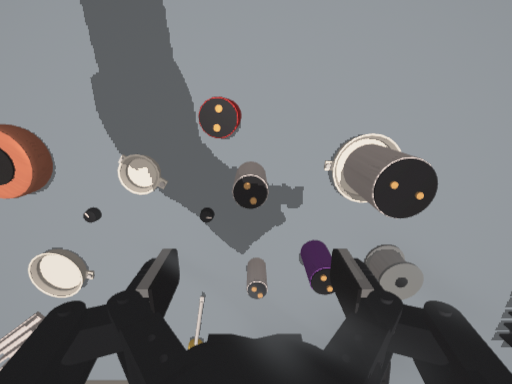

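The wrist view shows cap_d upright in holder_d, with terminals at (394,185) and (419,195). Cap_b's terminals are at (247,185) and (253,200), with red at (218,118) and purple at (326,283). I check the positions numerically.

```bash
python3 - <<'E'
from m import *
w=load('w2')
print('d',onz(w,406.4,190,99),'b',onz(w,249.9,192.9,74),'a',onz(w,256.6,291.9,61),'ha',onz(w,141,173.5,18))
E
python3 -m inch '[[1,0.002,0.04,-0.005,0],[1,0,0.04,0,0],[1,0,0.04,0,0],[1,0,0,0,0]]'
```

```text
d [473.83078441 289.2275112   99.        ] b [485.20374084 137.69510018  74.        ] a [623.61702862 145.79706921  61.        ] ha [478.25271962   0.60573687  18.        ]
t: 9.15
ee_pos: [488.2, 149.4, 78.8]
orientation: [-1.554, -0.025, 0.011]
wrist_force: [-0.9, -0.7, 0.4]
opening: 85.0
```

```bash
python3 -m inch '[[0.8,-0.003,0.005,-0.011,-0.6],[0.8,0,0.02,-0.001,0],[0.8,0,0.018,-0.001,0],[0.8,0,0,0,0]]'
```

```text
t: 9.55
ee_pos: [488.9, 140.4, 39.1]
orientation: [-1.55, -0.032, 0.028]
wrist_force: [0.2, -0.3, 0.5]
opening: 68.7
```

```bash
python3 -m inch '[[0,-0.005,0.006,-0.003,1.5],[0,0,0,0,0],[0,0,0,0,0],[0,0,0,0,0],[0,0,0,0,0],[0,0,0,0,0],[0,0,0,0,0],[0,0,0,0,0]]'
```

```text
t: 10.35
ee_pos: [488.6, 139.1, 40.2]
orientation: [-1.544, -0.043, 0.003]
wrist_force: [-0.0, -0.6, -1.0]
opening: 39.2
```

```bash
python3 -m inch '[[0,0,-0.03,0,0],[0,0,-0.045,0,0],[0,-0.002,-0.045,0,0],[0,-0.003,0,-0.045,0],[0,-0.003,0,-0.048,0],[0,-0.003,0,-0.048,0],[0,-0.003,0,-0.048,0],[0,-0.003,0,-0.048,0],[0,-0.003,0,-0.048,0],[0,-0.003,0,-0.048,0],[0,-0.003,0,-0.04,0],[0,0,0,-0.02,0]]'; python3 w.py w3
```

```text
t: 11.55
ee_pos: [462.2, -266.3, 150.7]
orientation: [-1.541, -0.045, 0.015]
wrist_force: [-0.8, 0.2, -1.7]
opening: 38.5
[ 462.  -269.8  150.4] [-1.544 -0.045  0.011]
orange [336.3 164.9] 304
orange [369.1 160.5] 11
orange [383.7 164.8] 6
orange [350. 167.] 7
orange [340.6 172.2] 5
orange [323.8 185.9] 19
orange [326.4 193.4] 20
orange [321.1 196.1] 7
orange [247.7 277.8] 189
orange [261.4 307.9] 108
orange [ 55.2 330.4] 82
a [482.2 198.2]
b [234.8 190.3]
c [344.5 301.6]
d [720.3 193.2]
```

View pics/w3.png

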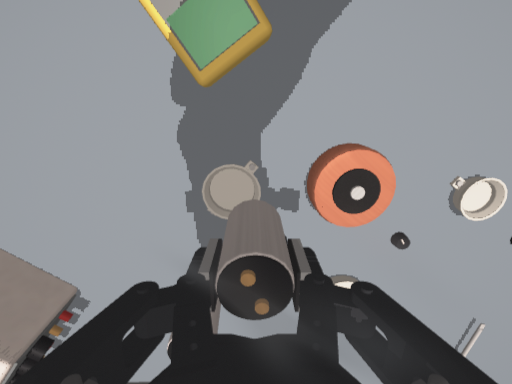

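The wrist view shows cap_b held with terminals at (248,278) and (261,308). Holder_b's rim spans columns 203–260, with its top at row 166.

Run:
```python
from m import *
w=load('w3')
print('cap',onz(w,254.5,292.8,184.5),'rim top',onz(w,231.5,165.5,18)+[32.5,0,0],onz(w,203,190,18),onz(w,260.5,190,18))
v=w['image'][188,195:270].min(1);print(v); print(w['image'][155:180,231].min(1))
```

```text
cap [ 465.10259743 -267.52318661  184.5       ] rim top [ 475.2564766  -287.02525509   18.        ] [ 470.11008083 -318.17224338   18.        ] [ 469.77703595 -255.96317579   18.        ]
[ 98  98  98  98  98  98 105 129 143 132 115 116 115 113 106 144 145 145
 145 145 145 145 145 146 145 145 145 145 145 145 145 145 145 145 145 145
 145 145 145 145 145 145 145 145 145 146 145 145 145 145 146 145 145 145
 145 145 145 145 142 125 124 125 128 137 143 127  98  98  98  98  98  98
  98  98  98]
[ 98  97  98  98  97  98  98  98 101 127 141 133 121 126 140 145 145 145
 145 145 145 145 145 145 145]
```

```bash
python3 -m inch '[[0,0.006,0,-0.02,0],[0,-0.001,0.035,-0.001,0],[0,-0.001,0.04,-0.001,0]]'
```

```text
t: 11.9
ee_pos: [472.4, -295.1, 77.1]
orientation: [-1.549, -0.055, 0.005]
wrist_force: [-0.3, 0.2, -2.4]
opening: 38.3
```

```bash
python3 -m inch '[[0,-0.004,0.012,0.006,0],[0,-0.001,0.008,0,0]]'
```

```text
t: 12.1
ee_pos: [465.8, -287.7, 52.4]
orientation: [-1.546, -0.048, 0.004]
wrist_force: [-0.9, 0.3, -1.0]
opening: 39.1
```

```bash
python3 -m inch '[[0,0.002,0.005,-0.001,0]]'
```

```text
t: 12.2
ee_pos: [468.0, -288.3, 46.9]
orientation: [-1.546, -0.048, 0.005]
wrist_force: [0.3, -0.5, -0.9]
opening: 38.8
```

```bash
python3 -m inch '[[0,0,0.002,0,0]]'
```

```text
t: 12.3
ee_pos: [468.7, -288.3, 44.8]
orientation: [-1.546, -0.048, 0.005]
wrist_force: [0.5, 0.1, -1.2]
opening: 38.8
```

```bash
python3 -m inch '[[0,0,0.002,0,0]]'
```

```text
t: 12.4
ee_pos: [469.4, -288.5, 43.2]
orientation: [-1.547, -0.049, 0.005]
wrist_force: [0.3, -0.4, -1.5]
opening: 38.8
```

```bash
python3 -m inch '[[0,0,0.002,0,0]]'
```

```text
t: 12.5
ee_pos: [469.9, -288.7, 41.6]
orientation: [-1.547, -0.05, 0.005]
wrist_force: [-0.1, 0.4, -1.4]
opening: 38.5
```

Run:
```python
from m import *
d=cap('scene','s1');t=cap('top','t1');w=cap('wrist','w4')
cv2.imwrite('pics/v3.png',np.hstack([cv2.resize(d['image'][150:250,60:180,::-1],(480,400)),cv2.resize(w['image'][150:384,130:370,::-1],(320,400))]))
print(readout.observe()['ee_pos'])
```

```text
[ 469.72561417 -288.69056101   41.57011893]
```

View pics/v3.png

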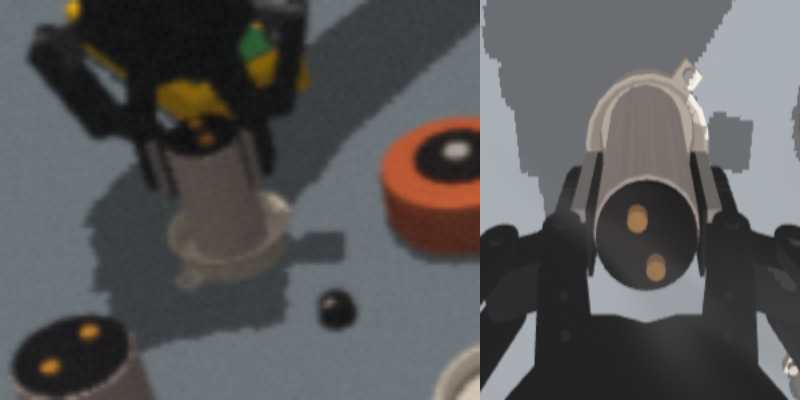

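Run:
```python
from m import *
s=load('s1');w=load('w4')
def tri(*obs):
    A=np.zeros((3,3));b=np.zeros(3)
    for d,u,v in obs:
        o,r=ray(d,u,v);r/=np.linalg.norm(r);P=np.eye(3)-np.outer(r,r);A+=P;b+=P@o
    return np.linalg.solve(A,b)
w3=w
for (a,b),(c,d) in(((110,181.7),(254.8,292.2)),): print(tri((s,a,b),(w,c,d)))
hsv=cv2.cvtColor(s['image'],cv2.COLOR_RGB2HSV);H,S,V=[hsv[...,i].astype(int) for i in range(3)]
print([(c.round(1),st[4]) for c,st in blobs((H<25)&(H>5)&(S>90)&(V>50),2,200) if 95<c[0]<130 and 170<c[1]<195])
hsv=cv2.cvtColor(w['image'],cv2.COLOR_RGB2HSV);H,S,V=[hsv[...,i].astype(int) for i in range(3)]
print([(c.round(1),st[4]) for c,st in blobs((H<25)&(H>8)&(S>90)&(V>50),20,400) if 230<c[0]<280 and 260<c[1]<320])
for z in(78,80,82,84): print(z,onz(s,110,181.7,z),onz(w,254.8,292.2,z))
```

```text
[ 467.9146883  -289.63027664   80.3246524 ]
[(array([107.2, 174.8]), np.int32(143)), (array([111.3, 184.3]), np.int32(10))]
[(array([247.7, 277.7]), np.int32(216)), (array([261.4, 306.3]), np.int32(176))]
78 [ 464.5664558  -290.22948408   78.        ] [ 469.96918159 -289.71161813   78.        ]
80 [ 467.44644308 -289.57892135   80.        ] [ 468.23346671 -289.77186826   80.        ]
82 [ 470.32643036 -288.92835863   82.        ] [ 466.49775183 -289.83211839   82.        ]
84 [ 473.20641764 -288.2777959    84.        ] [ 464.76203696 -289.89236853   84.        ]
```

Triangulation puts cap_b's top at about 80 mm, so it is on the floor or within 1 mm of it. Releasing.

```bash
python3 -m inch '[[0.8,0,0,0,0],[0.8,0,0,0,0],[0.8,0,0,0,0],[0.8,0,0,0,0]]'
```

```text
t: 13.05
ee_pos: [470.3, -289.2, 42.6]
orientation: [-1.548, -0.052, 0.005]
wrist_force: [0.0, -0.9, -0.1]
opening: 68.2
```

```bash
python3 -m inch '[[0.8,0,-0.03,0,0],[1,0.002,-0.045,0,0],[1,0.002,-0.045,0,0],[1,0.02,-0.035,-0.005,0],[1,0.043,0,-0.012,0],[1,0.043,0,-0.012,0],[1,0.043,0,-0.013,0],[1,0.012,0,0,0]]'; python3 w.py w5
```

```text
t: 13.85
ee_pos: [627.4, -336.0, 210.9]
orientation: [-1.548, -0.046, 0.003]
wrist_force: [-0.4, 0.7, -0.9]
opening: 85.5
[ 628.1 -334.6  210.8] [-1.547 -0.046  0.004]
orange [303.    0.9] 19
orange [309.9  20.5] 69
orange [263.2 180.1] 42
orange [115.5 193.4] 34
orange [250.7 197.3] 41
orange [ 95.2 227. ] 28
orange [502.7 351.4] 70
orange [110.  357.1] 15
orange [  4. 359.] 9
a [548.2  38.8]
b [298.9  28.3]
c [400.1 166.9]
d [793.9  33.1]
```

View pics/w5.png

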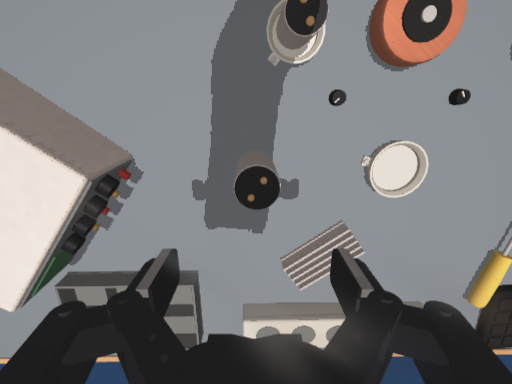

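The wrist view shows cap_c's terminals at (263,180) and (251,197), and holder_c at about (398,169). Cap_b is standing in holder_b at (306,11).

```bash
python3 - <<'E'
from m import *
w=load('w5')
print('c',onz(w,257,188.7,84),'b',onz(w,306.5,10.7,79),'hc',onz(w,398,169,18))
im=w['image'].min(2); print(im[169,362:434],im[134:205,398])
E
python3 -m inch '[[1,0.002,0.04,0.001,0],[1,-0.001,0.045,-0.001,0],[1,-0.002,0.04,-0.001,0]]'
```

```text
c [ 631.66573695 -330.67099658   84.        ] b [ 470.84464549 -288.7481769    79.        ] hc [ 628.25053073 -144.42665725   18.        ]
[142 136  90  90  91  94  94 100 144 213 185 213 213 213 213 213 213 213
 213 213 213 213 213 213 213 213 213 213 213 213 213 213 213 213 213 213
 213 213 213 213 213 213 213 213 213 213 213 213 213 213 212 213 213 208
 173 101 104 132 155 153 153 154 155 168 205 195 142 141 141 141 141 141] [142 142 142 142 142 142 114 137 191 177 143 169 203 213 213 213 213 213
 213 213 213 213 213 213 213 213 213 213 213 213 213 213 213 213 213 213
 213 213 213 213 213 213 213 213 213 213 213 213 213 213 213 213 213 211
 160 107 142 162 164 165 164 193 199 168 142 142 142 142 142 142 142]
t: 14.2
ee_pos: [638.9, -333.7, 90.0]
orientation: [-1.552, -0.061, 0.004]
wrist_force: [1.1, -0.2, -0.2]
opening: 85.1
```

```bash
python3 -m inch '[[1,-0.007,0.02,0.003,0],[1,-0.003,0.02,0,0]]'
```

```text
t: 14.4
ee_pos: [627.0, -328.3, 43.9]
orientation: [-1.549, -0.053, 0.005]
wrist_force: [0.2, -0.4, 0.6]
opening: 85.8
```

```bash
python3 -m inch '[[0,0.005,0.001,-0.002,0],[0,0,0,0,0],[0,0,0,0,0],[0,0,0,0,0],[0,0,0,0,0],[0,0,0,0,0]]'
```

```text
t: 15.0
ee_pos: [630.1, -330.7, 43.9]
orientation: [-1.549, -0.05, 0.005]
wrist_force: [-0.2, 0.4, -1.7]
opening: 50.8
```

```bash
python3 -m inch '[[0,0.001,-0.03,0,0],[0,0.002,-0.04,0,0],[0,0.002,-0.03,0.005,0],[0,0,0,0.04,0],[0,0,0,0.045,0],[0,0,0,0.045,0],[0,0,0,0.03,0],[0,0,0,0,0]]'; python3 w.py w6
```

```text
t: 15.8
ee_pos: [629.9, -164.5, 153.4]
orientation: [-1.549, -0.054, -0.0]
wrist_force: [0.2, 0.6, -1.3]
opening: 50.9
[ 629.8 -167.3  153.2] [-1.551 -0.054 -0.003]
orange [410.  289.1] 403
orange [270.  292.5] 225
orange [240.9 325.7] 213
orange [393.8 334.2] 18
orange [508. 377.] 7
a [432.5  18.7]
b [112.7   5.9]
c [273.6 177.3]
d [743.   10.7]
```

View pics/w6.png

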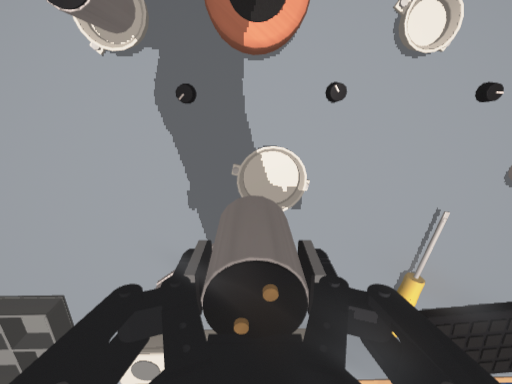

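The wrist view shows cap_c held with terminals at (270,292) and (241,326). Holder_c's ears at (233,170) and (309,183) put its centre at about (271,177).

Run:
```python
from m import *
w=load('w6')
print('cap',onz(w,255.5,309.1,84+109.5),'hc',onz(w,271,176.5,6),onz(w,271.5,146,18)+[38.5,0,0])
```

```text
cap [ 636.68403646 -165.18055093  193.5       ] hc [ 628.07888808 -142.99984253    6.        ] [ 630.09321404 -144.29199171   18.        ]
```

```bash
python3 -m inch '[[0,-0.003,0,0.02,0],[0,-0.002,0.035,0,0],[0,-0.003,0.035,0,0]]'
```

```text
t: 16.15
ee_pos: [630.8, -151.0, 87.6]
orientation: [-1.557, -0.067, -0.008]
wrist_force: [0.8, -1.6, -1.6]
opening: 51.1
```

```bash
python3 -m inch '[[0,-0.005,0.012,0.006,0],[0,-0.001,0.008,0,0]]'
```

```text
t: 16.35
ee_pos: [623.8, -147.6, 63.1]
orientation: [-1.559, -0.062, -0.01]
wrist_force: [-0.2, -0.5, -1.1]
opening: 51.4
```

```bash
python3 -m inch '[[0,0.002,0.003,0.003,0]]'
python3 - <<'E'
from m import *
w=cap('wrist','w7');s=cap('scene','s2');print(readout.observe()['ee_pos'])
hsv=cv2.cvtColor(w['image'],cv2.COLOR_RGB2HSV);H,S,V=[hsv[...,i].astype(int) for i in range(3)]
print([(c.round(1),st[4]) for c,st in blobs((H<25)&(H>8)&(S>90)&(V>50),20,400)])
cv2.imwrite('pics/v4.png',np.hstack([cv2.resize(s['image'][180:300,130:250,::-1],(400,400),interpolation=2),cv2.resize(w['image'][130:384,130:384,::-1],(400,400),interpolation=2)]))
E
```

```text
t: 16.45
ee_pos: [625.0, -147.0, 59.2]
orientation: [-1.561, -0.06, -0.013]
wrist_force: [-0.4, -1.1, -2.0]
opening: 50.9
[ 626.63172544 -145.06045369   60.2413138 ]
[(array([273.7,   3.1]), np.int32(62)), (array([270. , 292.5]), np.int32(248)), (array([240.8, 325.8]), np.int32(225)), (array([451.1, 336.9]), np.int32(51)), (array([465.6, 348.6]), np.int32(97))]
```

View pics/v4.png

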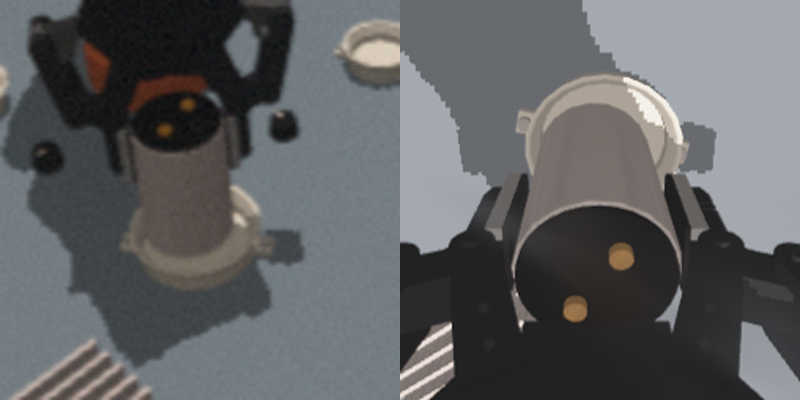

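The view shows cap_c over holder_c with its lower end at the rim. The scene-view terminals average (183,215) and the wrist-view terminals (255,309), so I triangulate.

```bash
python3 - <<'E'
from m import *
w=load('w7');s=load('s2')
for z in(95,97,99,101,103): print(z,onz(s,182.95,215.4,z).round(1),onz(w,255.4,309.2,z).round(1))
# base: bottom-most edge of can hidden; rim centre check in scene
print(proj(s,(628.5,-143.5,18)),proj(s,(628.5,-143.5,5)))
E
python3 -m inch '[[0,0,0.006,0,0]]'
```

```text
95 [ 621.5 -145.9   95. ] [ 636.  -147.4   95. ]
97 [ 623.8 -145.8   97. ] [ 634.  -147.4   97. ]
99 [ 626.1 -145.8   99. ] [ 632.  -147.4   99. ]
101 [ 628.4 -145.8  101. ] [ 630.1 -147.4  101. ]
103 [ 630.7 -145.7  103. ] [ 628.1 -147.4  103. ]
[188.28230403 246.97650001] [188.86639101 251.52906721]
t: 16.65
ee_pos: [628.7, -145.4, 55.7]
orientation: [-1.559, -0.066, -0.012]
wrist_force: [0.1, 0.2, -2.5]
opening: 50.9
```

```bash
python3 -m inch '[[0,-0.003,0.005,0.002,0]]'; python3 -m inch '[[0,-0.001,0.003,0,0]]'
```

```text
t: 16.75
ee_pos: [627.1, -144.1, 50.9]
orientation: [-1.56, -0.069, -0.013]
wrist_force: [0.4, -0.7, -1.6]
opening: 51.0
t: 16.85
ee_pos: [626.2, -143.7, 47.8]
orientation: [-1.56, -0.069, -0.012]
wrist_force: [-0.4, -0.1, -1.9]
opening: 51.1
```

```bash
python3 -m inch '[[0,0,0.001,0,0]]'; python3 -m inch '[[0,0,0.002,0,0]]'
```

```text
t: 16.95
ee_pos: [626.1, -143.9, 46.6]
orientation: [-1.56, -0.069, -0.012]
wrist_force: [0.1, 1.0, -2.2]
opening: 51.3
t: 17.05
ee_pos: [626.9, -143.8, 45.3]
orientation: [-1.56, -0.07, -0.012]
wrist_force: [-1.1, -0.3, 12.8]
opening: 51.0
```

Floor contact at 12.8 N. Releasing and lifting towards cap_a.

```bash
python3 -m inch '[[1,0,0,0,0],[1,0,0,0,0],[1,0,0,0,0],[1,0,0,0,0],[1,0,0,0,0]]'
```

```text
t: 17.55
ee_pos: [628.3, -143.9, 46.4]
orientation: [-1.56, -0.073, -0.012]
wrist_force: [0.3, 0.0, -0.9]
opening: 85.5
```

```bash
python3 -m inch '[[1,0,-0.03,0,0],[1,0.003,-0.045,0,0],[1,0.003,-0.045,0,0],[1,0.002,-0.03,0.01,0],[0.7,0,0,0.045,0],[0.7,0,0,0.045,0],[0.7,0,0,0.045,0],[0.7,0,0,0.045,0],[0.7,0,0,0.045,0],[0.7,0,0,0.045,0],[0.7,0,0,0.01,0]]'; python3 w.py w8
```

```text
t: 18.65
ee_pos: [630.7, 149.7, 204.9]
orientation: [-1.56, -0.074, -0.023]
wrist_force: [-0.5, 0.9, -0.2]
opening: 59.8
[630.8 148.9 204.7] [-1.561 -0.074 -0.023]
orange [449.2   0.8] 23
orange [327.5 142.4] 50
orange [334.9 157.2] 49
orange [246.  165.8] 39
orange [253.5 174.2] 36
orange [473. 343.] 13
orange [153.5 351. ] 6
orange [  6.5 355. ] 14
orange [ 33. 354.] 5
a [103.6  28.6]
b [-170.6   26.3]
c [ 22.2 167.8]
d [375.1  13.3]
```

```bash
python3 - <<'E'
from m import *
w=load('w8');print(onz(w,249.75,170,61))
E
python3 -m inch '[[0.7,-0.003,0.045,-0.001,-1.3],[0.7,-0.003,0.045,-0.001,0],[0.7,-0.003,0.03,-0.001,0]]'
```

```text
[622.89535555 145.97721174  61.        ]
t: 19.0
ee_pos: [636.6, 146.6, 87.1]
orientation: [-1.561, -0.088, -0.001]
wrist_force: [0.1, -0.3, 0.4]
opening: 59.6
```

```bash
python3 -m inch '[[0.7,-0.012,0.02,-0.001,0],[0.7,-0.003,0.022,0,0]]'
```

```text
t: 19.2
ee_pos: [624.4, 140.9, 40.2]
orientation: [-1.564, -0.085, -0.004]
wrist_force: [0.5, 0.7, 0.5]
opening: 59.7
```

```bash
python3 -m inch '[[0.7,-0.001,0.014,0.005,0]]'
```

```text
t: 19.3
ee_pos: [623.8, 142.5, 24.2]
orientation: [-1.568, -0.082, -0.007]
wrist_force: [-0.3, -0.6, 0.7]
opening: 59.8
```

```bash
python3 -m inch '[[0.7,0.001,0,0.003,0],[0,0,0,0,0],[0,0,0,0,0],[0,0,0,0,0],[0,0,0,0,0],[0,0,0,0,0]]'
```

```text
t: 19.9
ee_pos: [627.2, 145.0, 26.5]
orientation: [-1.567, -0.086, -0.008]
wrist_force: [0.3, 0.1, -0.7]
opening: 26.7
```

```bash
python3 -m inch '[[0,0.002,-0.03,0,0],[0,0.003,-0.045,0,0],[0,0.003,-0.045,0,0],[0,-0.034,0,-0.034,0],[0,-0.034,0,-0.034,0],[0,-0.034,0,-0.034,0],[0,-0.034,0,-0.034,0],[0,-0.01,0,-0.01,0],[0,0,0,0,0]]'; python3 w.py w9
```

```text
t: 20.8
ee_pos: [475.7, -2.9, 140.6]
orientation: [-1.564, -0.095, -0.009]
wrist_force: [0.6, -0.0, -0.8]
opening: 26.2
[476.6  -2.2 140.6] [-1.563 -0.096 -0.008]
orange [406.2 107. ] 103
orange [397.5 132.4] 96
orange [ 76.1 136.4] 9
orange [ 62.4 141. ] 23
orange [ 71.6 146.4] 9
orange [ 62.6 150.2] 12
orange [ 78.2 150.2] 6
orange [ 85.7 150.9] 7
orange [ 56.6 158. ] 9
orange [ 55.  164.1] 7
orange [113.8 166.4] 5
orange [ 48.1 173.8] 8
orange [ 55.6 177.7] 10
orange [125.6 185.9] 8
orange [116.7 191.5] 11
orange [124.8 197.4] 5
orange [112.4 203. ] 50
orange [ 90. 204.] 11
orange [246.1 283. ] 129
orange [265.3 297.3] 29
orange [480.3 305.4] 29
orange [483.8 316.7] 29
a [254. 183.]
b [-19.3 178.7]
c [146.2 292.8]
d [527.1 173.2]
```

View pics/w9.png

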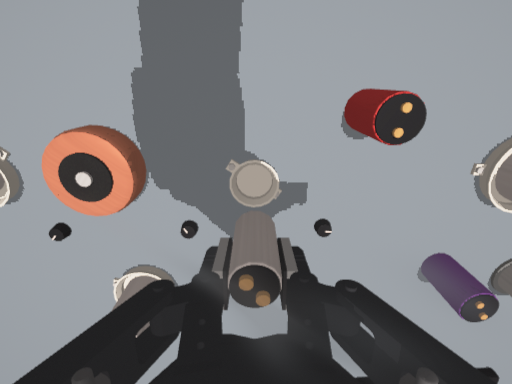

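The wrist view shows cap_a held with terminals at (246,283) and (263,298). Holder_a is centred at (254,183), exactly as predicted.

```bash
python3 - <<'E'
from m import *
w=load('w9')
for z in(175,178,181): print(onz(w,254.6,290.6,z))
print(onz(w,254,160,18)+[26.5,0,0],onz(w,254,183,18))
E
python3 -m inch '[[0,-0.001,0.035,0,0],[0,-0.004,0.03,0,0]]'
```

```text
[475.09503185  -3.41341799 175.        ]
[472.27627479  -3.41208321 178.        ]
[469.45751773  -3.41074842 181.        ]
[480.23134676  -2.61405032  18.        ] [478.24083313  -2.84967248  18.        ]
t: 21.05
ee_pos: [485.6, 1.4, 77.9]
orientation: [-1.557, -0.111, -0.009]
wrist_force: [0.9, -0.0, -2.0]
opening: 26.5
```

```bash
python3 -m inch '[[0,-0.004,0.018,-0.003,0],[0,-0.002,0.008,-0.001,0]]'
```

```text
t: 21.25
ee_pos: [487.5, 1.4, 61.8]
orientation: [-1.56, -0.108, -0.004]
wrist_force: [-1.0, 0.3, -0.3]
opening: 26.7
```

```bash
python3 - <<'E'
from h import *
s=readout.observe();print(s['joint_pos'].round(3),s['ee_pos'],s['orientation'].round(3))
E
python3 -m inch '[[0,-0.006,0.012,-0.004,0]]'
```

```text
[-0.062  0.808 -0.057  2.21   1.205  0.045  0.265] [487.50741798   1.42322497  61.83036967] [-1.56  -0.108 -0.004]
t: 21.35
ee_pos: [480.9, 0.4, 53.5]
orientation: [-1.563, -0.091, 0.001]
wrist_force: [-1.1, -0.1, -0.7]
opening: 26.2
```

```bash
python3 - <<'E'
from h import *
s=readout.observe();print(s['joint_pos'].round(3),s['ee_pos'],s['orientation'].round(3))
E
python3 -m inch '[[0,0.001,0.008,-0.002,0]]'
python3 - <<'E'
from h import *
s=readout.observe();print(s['joint_pos'].round(3),s['ee_pos'],s['orientation'].round(3))
E
```

```text
[ 0.004  0.825 -0.163  2.213  1.425  0.123  0.051] [4.80873218e+02 4.02268017e-01 5.34956398e+01] [-1.563e+00 -9.100e-02  1.000e-03]
t: 21.45
ee_pos: [484.4, 0.3, 45.1]
orientation: [-1.561, -0.094, 0.002]
wrist_force: [0.2, 0.5, -0.2]
opening: 26.5
[-1.000e-03  8.440e-01 -1.510e-01  2.207e+00  1.559e+00  1.120e-01
 -7.700e-02] [4.84395393e+02 3.36998743e-01 4.51148514e+01] [-1.561 -0.094  0.002]
```

```bash
python3 -m inch '[[0,-0.003,0.006,-0.003,0]]'
python3 - <<'E'
from m import *
w=cap('wrist','w10');s=cap('scene','s3');st=readout.observe();print(st['ee_pos'],st['joint_pos'].round(3))
for n,d in(('w',w),('s',s)):
    hsv=cv2.cvtColor(d['image'],cv2.COLOR_RGB2HSV);H,S,V=[hsv[...,i].astype(int) for i in range(3)]
    print(n,[(c.round(1),q[4]) for c,q in blobs((H<25)&(H>5)&(S>90)&(V>45),3,400) if (n=='s' and 215<c[0]<270 and 150<c[1]<200) or (n=='w' and 230<c[0]<280 and 260<c[1]<320)])
cv2.imwrite('pics/v5.png',np.hstack([cv2.resize(s['image'][140:220,205:285,::-1],(400,400),interpolation=2),cv2.resize(w['image'][130:384,130:384,::-1],(400,400),interpolation=2)]))
E
```

```text
t: 21.55
ee_pos: [485.1, 0.1, 38.4]
orientation: [-1.559, -0.098, 0.005]
wrist_force: [0.1, -0.7, 0.0]
opening: 26.7
[483.66605187  -1.20014528  38.07054457] [ 0.036  0.862 -0.204  2.21   1.679  0.152 -0.189]
w [(array([245.8, 282.1]), np.int32(198)), (array([262.6, 297.9]), np.int32(179))]
s [(array([242.3, 172.4]), np.int32(7)), (array([246.7, 174.1]), np.int32(9))]
```

View pics/v5.png

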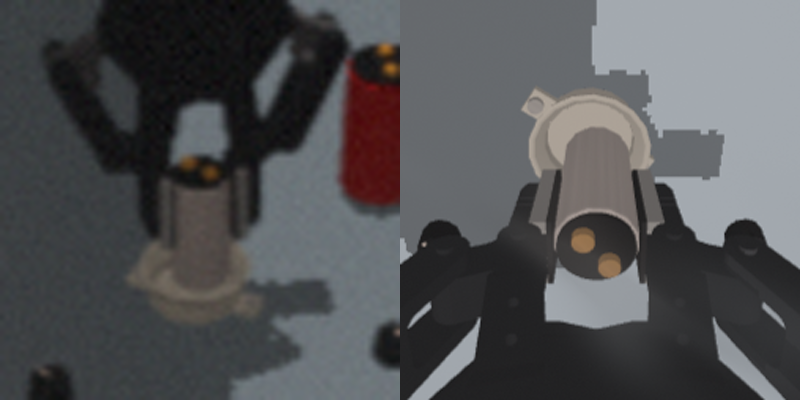

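```bash
python3 - <<'E'
from m import *
w=load('w10');s=load('s3')
for z in(72,74,76,78): print(z,onz(s,244.5,173.2,z).round(1),onz(w,254.2,290,z).round(1))
E
python3 -m inch '[[0,-0.001,0.002,-0.003,0]]'
```

```text
72 [478.3  -1.5  72. ] [484.7  -0.7  72. ]
74 [481.1  -2.1  74. ] [482.8  -0.8  74. ]
76 [483.9  -2.6  76. ] [481.   -0.8  76. ]
78 [486.7  -3.2  78. ] [479.1  -0.8  78. ]
t: 21.75
ee_pos: [484.3, -2.6, 36.1]
orientation: [-1.558, -0.097, 0.005]
wrist_force: [-0.3, 0.1, -1.1]
opening: 26.7
```

```bash
python3 -m inch '[[0,-0.003,0.003,0,0]]'; python3 -m inch '[[0,-0.001,0.002,0,0]]'
```

```text
t: 21.85
ee_pos: [483.1, -2.4, 33.0]
orientation: [-1.558, -0.099, 0.005]
wrist_force: [-0.5, -0.0, -1.2]
opening: 26.7
t: 21.95
ee_pos: [482.9, -1.9, 31.0]
orientation: [-1.558, -0.1, 0.005]
wrist_force: [-0.2, 0.3, -0.2]
opening: 26.3
```

```bash
python3 -m inch '[[0,-0.001,0.002,0,0]]'; python3 -m inch '[[0,-0.001,0.001,0,0]]'
```

```text
t: 22.05
ee_pos: [483.1, -1.6, 29.2]
orientation: [-1.558, -0.102, 0.005]
wrist_force: [-0.3, -1.1, 24.4]
opening: 26.8
t: 22.15
ee_pos: [483.2, -1.6, 29.2]
orientation: [-1.558, -0.105, 0.006]
wrist_force: [-1.6, -1.1, 20.0]
opening: 26.3
```

Floor contact at 20–24 N. Releasing, with the opening limited to keep the fingers clear.

```bash
python3 -m inch '[[0.6,0,0,0,0],[0.6,0,0,0,0],[0.6,0,0,0,0],[0.6,0,0,0,0]]'; python3 -c "
from h import *
s=readout.observe();print(s['joint_pos'].round(3))"
```

```text
t: 22.55
ee_pos: [484.5, -1.2, 30.0]
orientation: [-1.558, -0.108, 0.006]
wrist_force: [-0.2, 0.0, -0.3]
opening: 51.5
[ 0.098  0.888 -0.306  2.217  1.783  0.237 -0.284]
```

```bash
python3 -m inch '[[0.6,0.002,-0.03,0,0],[0.6,0.003,-0.03,0,0],[0.6,0.005,-0.03,0,0]]'; python3 -c "
from h import *
s=readout.observe();print(s['joint_pos'].round(3))"
```

```text
t: 22.85
ee_pos: [485.4, -5.6, 91.0]
orientation: [-1.572, -0.106, 0.008]
wrist_force: [1.0, -0.3, 0.3]
opening: 51.2
[ 0.097  0.753 -0.301  2.195  1.114  0.242  0.373]
```

```bash
python3 -m inch '[[0.6,0.015,-0.04,0,0],[0.6,0.025,-0.04,0,0],[0.6,0.035,-0.03,0,0],[0.6,0.03,-0.03,0,0],[0.6,0,0,0,0],[0.6,0,0,0,0]]'; python3 w.py w11
python3 - <<'E'
from m import *
s=cap('scene','s4');w=load('w11');t=cap('top','t4')
cv2.imwrite('pics/v6.png',np.hstack([cv2.resize(s['image'][130:290,30:400,::-1],(800,346)),])); cv2.imwrite('pics/v7.png',np.vstack([cv2.resize(s['image'][130:290,30:400,::-1],(640,277)),cv2.resize(w['image'][:,:,::-1],(640,320))]))
E
```

```text
t: 23.45
ee_pos: [575.8, -3.8, 249.3]
orientation: [-1.569, -0.101, 0.009]
wrist_force: [-0.4, 0.1, -0.9]
opening: 51.4
[576.2  -3.5 249.4] [-1.568 -0.102  0.01 ]
orange [368.3   8.6] 65
orange [253.4  74.6] 43
orange [260.7  84.3] 41
orange [438.8 178.9] 38
orange [442.1 190.6] 36
orange [144.6 204. ] 36
orange [136.2 217.6] 35
orange [277.1 282. ] 568
orange [  9.4 340.8] 45
orange [ 41.5 340. ] 16
a [255.7  77.3]
b [29.7 68. ]
c [161.7 185. ]
d [480.9  72.9]
```

View pics/v7.png

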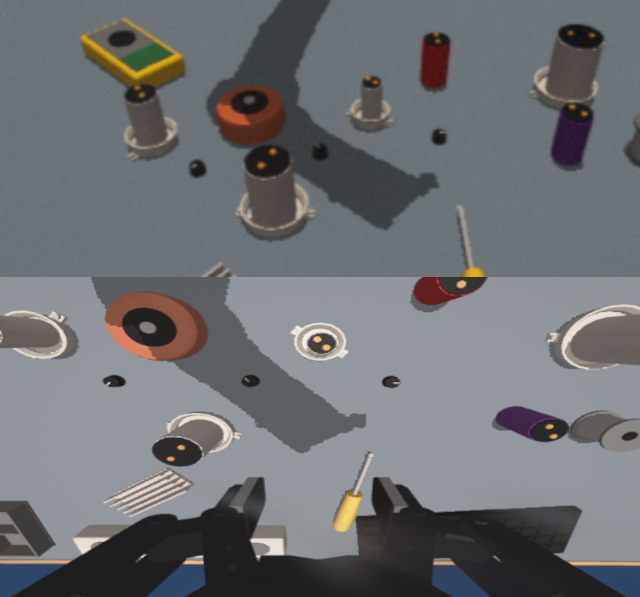

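All four cans stand in their holders and the robot is clear. One last numeric check.

Run:
```python
from m import *
s=load('s4');w=load('w11');t=load('t4')
H={'a':(479,-2.6,66),'b':(472,-287,79),'c':(628.3,-143.5,89),'d':(472,285,99)}
for n,d in(('s',s),('w',w),('t',t)):
    hsv=cv2.cvtColor(d['image'],cv2.COLOR_RGB2HSV);h,S,V=[hsv[...,i].astype(int) for i in range(3)]
    B=[c for c,q in blobs((h<25)&(h>5)&(S>90)&(V>60),3,120)]
    for k,p in H.items():
        near=[c for c in B if np.linalg.norm(c-proj(d,p))<(22 if n=='w' else 13)]
        near=sorted(near,key=lambda c:np.linalg.norm(c-proj(d,p)))[:2]
        if len(near)==2: m=np.mean(near,0);print(n,k,m.round(1),onz(d,*m,p[2]).round(1),'holder',p[:2])
```

```text
s c [183.9 221. ] [ 630.4 -145.3   89. ] holder (628.3, -143.5)
s d [365.6 149.3] [473.  289.2  99. ] holder (472, 285)
w a [257.   79.4] [481.3  -1.7  66. ] holder (479, -2.6)
w c [140.3 210.9] [ 631.8 -145.2   89. ] holder (628.3, -143.5)
t d [105.2 212.5] [473.1 289.7  99. ] holder (472, 285)
```

```bash
python3 -c "
from station import job,readout
print(job.hand_in());print(readout.observe()['t'])"
```

```text
the job is handed in; nothing more can be done
None
the job is handed in; nothing more can be done
```

I put all four capacitors upright in their own holders, terminals up, and handed the job in at about 23.5 s of the 96 s allowed. `hand_in` reports no verdict.

**Last checks**
- **Position:** the distances from my holder-centre estimates were about 2.5 mm for a, 2 mm for b, 3–4 mm for c and 4–5 mm for d, against the 9 mm limit. The b figure comes from the wrist view just after I released it. In the final numeric check I found its terminals in none of the three views, but the final pictures show it upright in its holder.
- **Height:** the two views of c and d agree with the cans resting on the 5 mm floor. Cap_a pressed on the floor at 20–24 N before release. Cap_b showed no contact force, but triangulation put its underside within about 1 mm of the floor.
- **Bystanders:** I gave no move near the transformer, the spool or the red and purple cans, and in the final pictures they look where they were. I did not measure their positions again.

**What went wrong or disagreed**
- **Cap_d pressed hard:** when I set cap_d down, the wrist force read 77 N once, under the 120 N limit.
- **Tool tilt:** the tool drifted to about 0.1 rad off vertical, and the commands could not correct that.
- **Joint 6 near its stop:** joint 6 came within 0.005 rad of its lower limit over holder_a, with no reading past the limit.

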